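# Hook the stage board into the sorting light base and switch the lamp to level two

### The job

The stage board of the grey sorting light base is only dropped in, with its tongue lying just short of the groove at the back and its near end propped on the front deck. Without picking it up, push the board away from you, sloping as it is, until the tongue is fully home in the groove, then press its near end down flat until the orange catch snaps over it. Then turn the selector to the two-dot mark, and leave the other things on the desk where they are.

Things in the scene. Friction and masses are not known exactly. Their poses are not given: they have to be found in the camera images.
- light_base: light grey sorting light base, fixed, 183 mm (x) by 221 mm (y -114 to 107), decks 40 mm high. Origin: on the worktop, midway in depth; x points away from the robot to the groove, y left, z up. Open bay for the board: x -51 to 82.5, y -49 to 99 mm, 4 mm play each side of the board; left of it a wall, right of it the control deck, both 40 mm high. Bay floor, where the apron's foot ends up: z 12 mm
- deck_edge (a point): middle of the inner top edge of the flat front deck: base x -51, y 25, z 40 mm; axes as light_base. The deck runs 40 mm from here toward the robot; the foot of the board's apron stands on it at the start. With the tongue home, the sloping board's apron has just passed this edge (by about 2 mm) and its foot rests on the catch's nose
- groove (a point): middle of the bottom of the groove at its floor: base x 82.5, y 25, z 32 mm; axes as light_base. The groove is 7.5 mm high and 7 mm deep, under a dark lip whose top is at z 44.5 mm; its floor runs on toward the robot as a ledge 52 mm deep, on which the tongue slides. Home: tongue tip here, within 5 mm in x
- stage_board: loose stage board, dark grey frame round a frosted white plate, 0.32 kg, plate 120 (x) by 140 (y) by 8 mm. Origin: centre of the plate's underside; x to the tongue, z up through the plate. It starts sloping about 13 degrees down to the groove, tongue tip 12 to 26 mm short of the groove's bottom. Seated it is level: plate underside at z 32, top at z 40 mm, flush with the decks
- tongue (a point): middle of the tongue's lower front edge: board x 70, y 0, z 0 mm. The tongue is 10 mm long, 4.5 mm thick, 132 mm wide, along the bottom of the board's far edge
- apron (a point): middle of the lower front edge of the apron: board x -60, y 0, z -20 mm. The apron is 8 mm thick, reaches 20 mm below the plate over the whole width, under the near edge. At the start its front face stands about 40 to 67 mm above the worktop, where closed fingers held just above the deck can push it; a push of 3 to 12 N moves the board, and the groove stops it
- near_edge (a point): middle of the near edge at the plate's upper side: board x -60, y 0, z 8 mm; at base z 40 mm when seated. Here is a notch 44 mm wide and 6 mm deep, in which the catch comes over the apron. Press on the plate 15 to 20 mm behind this edge: some 25 mm down, about 10 N, then up to 20 N as it bottoms
- catch (a joint): how far the orange sprung catch (middle of the front deck's inner face) is pushed back, m: 0 = fully out, its nose 5.5 mm into the bay, z 29 to 40 mm, sloping on top; up to 0.009; spring about 7 to 9 N. The apron pushes it back 2 to 4 mm on its way down; with the board seated it snaps out to about 0 again, into the notch over the apron
- selector (a joint): angle of the selector, rad, growing clockwise seen from above, with a sprung detent at each mark: 0 = red dot (off), 0.698 = one black dot, 1.396 = two dots, 2.094 = three dots (end stop). It starts between off and one dot, drops at once into the nearer detent, and does so whenever let go; turning takes up to 0.07 N m
- selector_grip (a point): on the vertical axis of the black selector (base x 0, y -81.5 mm), in its bar grip, z 53 mm. The bar is 37 mm long, 12 mm thick, z 45 to 60 mm, on a skirt 39 mm across on the control deck (z 40). The white pointer is on one end of the bar, where the point's x axis points: in the base frame at 60 degrees from x toward y at joint 0, turning clockwise as it grows
- dish_seed: clear dish with a seed, 73 mm across, 13 mm high; a bystander; origin at the centre of its underside
- pencil_0: orange pencil, 140 mm long; a bystander; origin at its middle
- dust_brush: brown dust brush, 170 mm long, 17 mm wide; a bystander; origin at its middle

How it is judged:
By the outcome, as a careful person would: the job done as asked, in the order asked, and still so for the second after the job is handed in, with the robot touching nothing.
It also fails if it takes over 58 s, if anything falls off the work surface, if the arm or the gripper's body presses on something with over 40 N, if the wrist force passes 120 N, or if a joint passes its speed limit or range.

### The arm

A 6-joint arm with a two-finger parallel gripper is mounted at the origin on a cart in front of the work surface, level with it; the furniture and walls round the work are solid. World frame = base frame: x ahead of the robot, y to its left, z up, the work surface at z = 0. Lengths are in mm, angles in rad, forces in N, time in s.
With the tool pointing down it reaches from about 375 to 825 mm from the base axis. Payload 5.5 kg.
Tool frame: the origin (TCP) lies midway between the tips of the shut fingers; the grasp point (between the pads) lies 19 mm behind it; z points along the fingers, y is the line along which they close (so a half turn about z gives the same grasp; the last joint's range is limited). The gripper opens to 85 mm and grips with 20 to 120 N. Pads are 22 mm wide; open, the fingers measure 114 mm over their backs; the gripper's body (76 mm by 85 mm) begins 54 mm behind the grasp point. The pads swing forward as they close: fully open they stand 13 mm farther back than shut.
Start: joints at [-1.266, 0.314, -0.047, 1.21, 0, 1.571], TCP at [180.058, -572.341, 231.299] pointing down, gripper open.
Joint ranges: [-2.67, 2.67], [-0.69, 1.73], [-1.03, 1.25], [-2.08, 2.16], [-1.42, 1.45], [-3.14, 3.14]. Speed limits (rad/s): [2.39, 2.39, 3.01, 3.14, 3.14, 3.14].

### API

Orientations are given as a unit quaternion [x, y, z, w].
In Python, from bench import manip, get_image gives the robot as it stands.
- The arm moves only by the tool move_arm, never from a script. Its argument "targets" is a list of rows, each a list of 3 entries, a list of its own where there are three numbers: the opening, from 0 (shut) to 1 (fully open), then the shift along the tool's x, y, z in mm, then the turn about the tool's z in degrees. In form: [[hand, [dx, dy, dz], roll], ...]. A call has exactly 5 rows; each row shifts and turns the commanded pose from where the row before left it, along the tool's axes as they then stand; what a row does not reach is not made up. A row lasts 1/12 s, in which the tool goes at most 41.7 mm and 7.16 degrees, less where a joint would pass 70% of its speed; a pose out of reach is approached as far as the arm can. A call with a gripper value outside its range is refused whole. The fingers move at their own pace and stop on an object; the grip force is fixed at half the most. Time passes only in rows, so rows that do not move let the fingers close, or fill a call up. It gives the time, the measured TCP pose, the force, the opening and the grip force at its end, in the units of the state.
- manip.state(): the state, without advancing time (a new reading comes with each control period).
- get_image(name): name is "scene" or "top" or "wrist"; returns a dict with "pixels" (400x640x3 uint8, red, green, blue), "depth" (400x640 float32, mm along the optical axis (not along the pixel's ray), 0 where there is no reading), "fx", "fy", "cx", "cy" (pixels), "view" (4x4, takes a point from world to camera coordinates); the wrist camera has in their place "hand_eye" (4x4, takes a point from camera to tool coordinates, whose origin is the TCP and whose axes are the flange's). Camera axes: x right, y down, z forward; pixel columns grow to the right and rows downward; lengths in mm; the calibration is good to about 2 mm. A picture is of the moment at which its call begins: read the wrist's pose just before it.
- manip.finish_job(): hands the job in; it is judged then, once.
The state is a dict: "time": time; "joints": joint angles; "joint_velocities": joint speeds; "joint_efforts": joint torques, N m; "eef_pos": TCP position; "ee_rot": TCP orientation; "wrist_force": force on the tool from outside, world axes, zero at the start; "moment": the same for the moment, N m; "finger_gap": finger opening in mm; "finger_force": force on a finger pad.
Only numpy, scipy, OpenCV 4.12 (cv2) and the standard library are available. Lean on these libraries where they do the work, as an engineer would, in place of code of your own. Each camera call takes 0.05 s, during which the arm holds its last target. There are 200 camera calls.

## Working session

There is one attempt and no reset: what is moved stays moved. The work goes in short steps, Python scripts to look and compute and a tool call to move; the robot and the scene stay as the last step left them, time stands still between calls to the robot, and variables do not carry over. Pictures are saved under pics/ and viewed, at most 10 in all, crops included, and the job is handed in when it is done.

Besides the shell and the picture viewer there is one more tool, called in YAML: its name, and indented under it one key for each argument. move_arm: Moves the arm, as the interface text tells. Its arguments: {"type":"object","properties":{"targets":{"type":"array","items":{"type":"array"}}},"required":["targets"]}

```bash
mkdir -p pics; cat > h.py <<'E'
import numpy as np, cv2
from bench import manip, get_image
from scipy.spatial.transform import Rotation as R
def grab(n,f=None):
    s=manip.state(); g=get_image(n)
    if f: cv2.imwrite('pics/'+f,g['pixels'][:,:,::-1])
    if n=='wrist':
        T=np.eye(4);T[:3,:3]=R.from_quat(s['ee_rot']).as_matrix();T[:3,3]=s['eef_pos']
        g['c2w']=T@np.array(g['hand_eye'])
    else: g['c2w']=np.linalg.inv(np.array(g['view']))
    return g
def cloud(g):
    d=g['depth'];v,u=np.indices(d.shape)
    p=np.stack([(u-g['cx'])/g['fx']*d,(v-g['cy'])/g['fy']*d,d,np.ones_like(d)],-1)
    return (p@g['c2w'].T)[...,:3]
def ray(g,u,v,z):
    d=g['c2w'][:3,:3]@np.array([(u-g['cx'])/g['fx'],(v-g['cy'])/g['fy'],1]);o=g['c2w'][:3,3]
    return o+d*(z-o[2])/d[2]
E
python3 - <<'E'
from h import *
import pickle
for n in ('scene','top'):
    g=grab(n,n+'0.png'); pickle.dump(g,open(n+'0.pkl','wb')); print(n,g['c2w'].round(2).tolist(),g['fx'])
s=manip.state();print(s['time'],s['eef_pos'],s['ee_rot'],s['wrist_force'])
E
```

```text
scene [[-0.73, -0.52, 0.45, 109.48], [-0.69, 0.54, -0.48, 493.67], [0.01, -0.66, -0.75, 758.99], [0.0, 0.0, 0.0, 1.0]] 407.0500264546016
top [[-0.01, -0.99, 0.1, 418.23], [-1.0, 0.01, 0.01, 35.32], [-0.01, -0.1, -0.99, 1175.56], [0.0, 0.0, 0.0, 1.0]] 369.07975774580564
0.1 [ 179.90242115 -571.83613793  230.51077141] [ 9.88406530e-01  1.51828555e-01 -1.26307841e-04 -7.77971149e-04] [-0.0047821  -0.49943443  1.05835175]
```

View pics/top0.png

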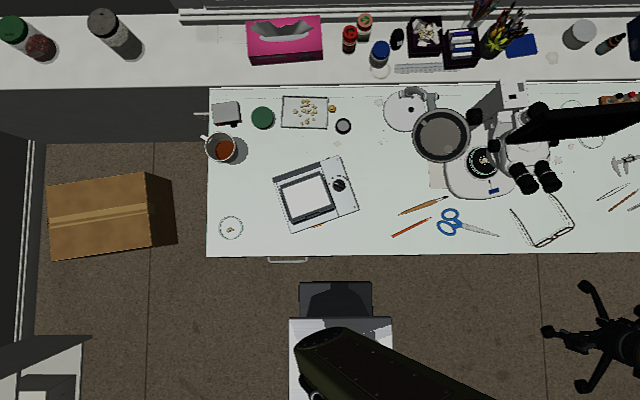

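View pics/scene0.png

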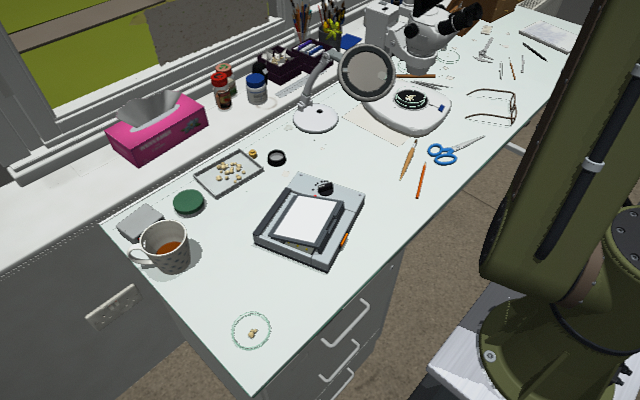

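The top view shows the base around pixel (316,193), turned about 15–20°, with the selector at about (339,184) and the catch at about (317,226). In the scene view the base is at (310,220), and the orange catch shows at (345,240).

```bash
python3 - <<'E'
from h import *
import pickle
for n,b in (('top',(265,145,370,240)),('scene',(245,165,375,275))):
    g=pickle.load(open(n+'0.pkl','rb'));P=cloud(g);u0,v0,u1,v1=b
    Q=P[v0:v1,u0:u1];c=g['pixels'][v0:v1,u0:u1]
    print(n,'table z',np.median(Q[...,2][Q[...,2]<15]))
    m=(Q[...,2]>25)&(Q[...,2]<75)
    r=cv2.minAreaRect(Q[m][:,:2].astype(np.float32));print('rect',r, m.sum())
    hsv=cv2.cvtColor(c,cv2.COLOR_RGB2HSV)
    o=(hsv[...,0]>5)&(hsv[...,0]<22)&(hsv[...,1]>150)&(hsv[...,2]>120)
    print('orange',o.sum(),np.median(Q[o],0) if o.any() else '')
    k=(c.max(-1)<50)&(Q[...,2]>44)&(Q[...,2]<75)
    print('black',k.sum(),np.median(Q[k],0) if k.any() else '')
    w=(c.min(-1)>225)&(Q[...,2]>30)
    print('white',w.sum())
    A=np.c_[Q[w][:,:2],np.ones(w.sum())]
    print(np.linalg.lstsq(A,Q[w][:,2],rcond=None)[0],Q[w].mean(0))
    im=cv2.resize(np.ascontiguousarray(c[:,:,::-1]),None,fx=6 if n=='top' else 5,fy=6 if n=='top' else 5,interpolation=cv2.INTER_CUBIC);cv2.imwrite('pics/c_%s.png'%n,im)
E
```

```text
top table z 0.49121846659181756
rect ((533.4711303710938, 71.89971160888672), (189.40805053710938, 221.66053771972656), 19.18792724609375) 4190
orange 10 [436.11139936  68.72903442  33.54350223]
black 234 [499.29700393  50.90903905  55.9812439 ]
white 0
[0. 0. 0.] [nan nan nan]
scene table z -1.5725307769341725
rect ((530.9181518554688, 71.70852661132812), (188.5054168701172, 223.04827880859375), 18.714197158813477) 6161
orange 29 [435.2255703   70.09455023  29.97837453]
black 340 [474.41538163  71.32004234  53.12591211]
white 1666
[-6.91337754e-01  1.99436515e-01  3.96111238e+02] [521.95323388 102.08659994  55.62505724]<stdin>:17: RuntimeWarning: Mean of empty slice.
  ret = um.true_divide(
```

View pics/c_top.png

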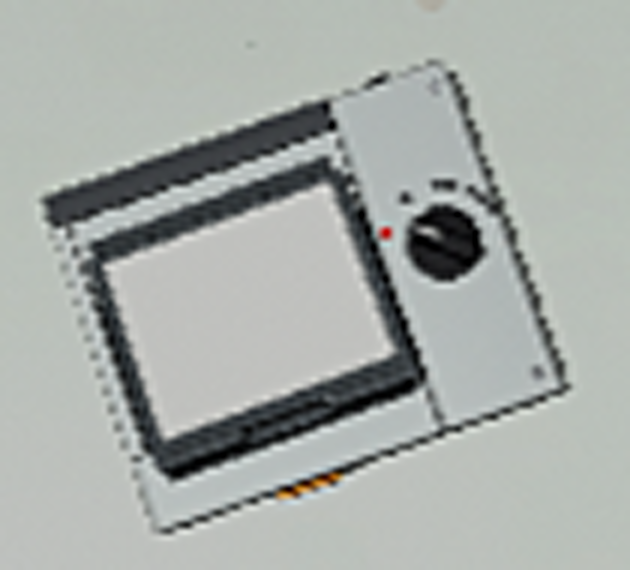

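The top crop shows the base yawed about 19°. The catch is at the crop's lower edge (310,487), the red dot is at (386,233) and the pointer sits on the selector's upper left, near off. The dark lip is at the top left. I'll move over it for a close look.

move_arm:
  targets:
    - [0,[33,-18,0],0]
    - [0,[33,-18,0],0]
    - [0,[33,-18,0],0]
    - [0,[33,-18,0],0]
    - [0,[33,-18,0],0]

```text
time: 0.52
eef_pos: [311.1, -435.4, 230.9]
ee_rot: [0.988, 0.151, -0.0, -0.0]
wrist_force: [0.8, -0.4, 0.3]
finger_gap: 25.5
finger_force: 0.0
```

move_arm:
  targets:
    - [0,[33,-18,0],0]
    - [0,[33,-18,0],0]
    - [0,[33,-18,0],0]
    - [0,[33,-18,0],0]
    - [0,[33,-18,0],0]

```text
time: 0.93
eef_pos: [441.6, -299.9, 231.1]
ee_rot: [0.988, 0.152, -0.0, -0.0]
wrist_force: [0.5, -0.7, 0.5]
finger_gap: -0.0
finger_force: 0.0
```

move_arm:
  targets:
    - [0,[11,-34,0],0]
    - [0,[11,-34,0],0]
    - [0,[11,-34,0],0]
    - [0,[11,-34,0],0]
    - [0,[11,-34,0],0]

```text
time: 1.35
eef_pos: [441.7, -121.2, 230.9]
ee_rot: [0.988, 0.152, -0.0, -0.0]
wrist_force: [1.5, -0.6, 0.3]
finger_gap: 0.1
finger_force: 0.0
```

move_arm:
  targets:
    - [0,[11,-34,0],0]
    - [0,[11,-34,0],0]
    - [0,[11,-34,0],0]
    - [0,[11,-34,0],0]
    - [0,[0,0,0],0]

```text
time: 1.77
eef_pos: [442.9, 25.1, 231.1]
ee_rot: [0.988, 0.155, 0.0, -0.001]
wrist_force: [0.7, -0.2, 0.8]
finger_gap: 0.1
finger_force: 0.0
```

```bash
python3 - <<'E'
from h import *
import pickle
g=grab('wrist','w1.png'); pickle.dump(g,open('w1.pkl','wb'))
s=manip.state();print(s['time'],s['eef_pos'],R.from_quat(s['ee_rot']).as_matrix().round(3).tolist(),s['wrist_force']); print(g['hand_eye'],g['fx'])
E
```

```text
1.8167 [443.00878565  22.6610766  231.07593188] [[0.952, 0.305, -0.001], [0.305, -0.952, 0.0], [-0.0, -0.001, -1.0]] [ 0.28142361 -0.04990056 -0.06773562]
[[ 4.38085230e-04 -9.58425725e-01 -2.85341790e-01  7.35165162e+01]
 [ 9.99999759e-01  2.66416803e-04  6.40440392e-04 -1.19967093e-01]
 [-5.37794700e-04 -2.85342002e-01  9.58425612e-01 -1.41323770e+02]
 [ 0.00000000e+00  0.00000000e+00  0.00000000e+00  1.00000000e+00]] 302.3767460490098
```

View pics/w1.png

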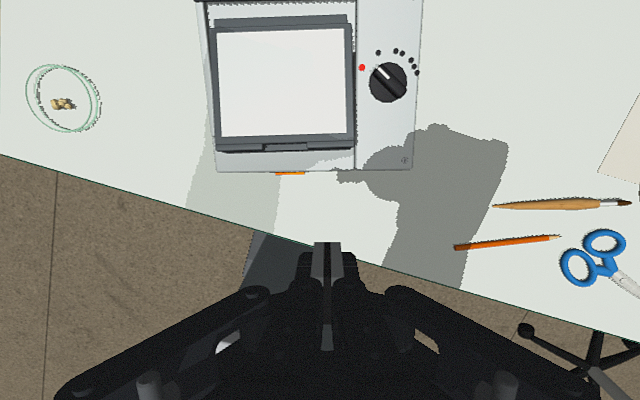

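The wrist view shows the selector at (388,82) with its pointer up-left toward the red dot (362,68). The board's near edge is at about y=147, the front deck edge at about y=171, and the right base edge at x≈411–422. All of it is in view.

```bash
cat > m.py <<'E'
from h import *
import pickle
g=pickle.load(open('w1.pkl','rb'));P=cloud(g);c=g['pixels'].astype(int)
m=(P[...,2]>34)&(P[...,2]<46); m[185:]=0; m[:,:195]=0; m[:,430:]=0
fr=[];rt=[];fl=[]
for u in range(225,405,3):
    v=np.where(m[:,u])[0].max(); fr.append(ray(g,u,v+.5,40))
for v in range(20,165,3):
    u=np.where(m[v])[0].max(); rt.append(ray(g,u+.5,v,40))
def line(p):
    p=np.array(p)[:,:2].astype(np.float32); vx,vy,x,y=cv2.fitLine(p,cv2.DIST_HUBER,0,.01,.01).ravel()
    d=np.array([vx,vy]);r=(p-[x,y])@[-vy,vx];print('rms',r.std());return np.array([x,y]),d
pf,df=line(fr);pr,dr=line(rt)
print('yaw front',np.degrees(np.arctan2(*(df*np.sign(-df[1]))))if 0 else np.degrees(np.arctan2(-df[0],df[1]))%180,'yaw right',np.degrees(np.arctan2(dr[1],dr[0]))%180)
t=np.linalg.solve(np.c_[df,-dr],pr-pf);K=pf+df*t[0]
b=np.radians(19)
yaw=np.arctan2(dr[1],dr[0])%np.pi
Rz=np.array([[np.cos(yaw),-np.sin(yaw)],[np.sin(yaw),np.cos(yaw)]])
print('corner',K,'origin',K+Rz@[91.5,114])
# board
w=(c.min(-1)>225)&(P[...,2]>30);w[:,:212]=0;w[:,360:]=0;w[150:]=0
A=np.c_[P[w][:,:2],np.ones(w.sum())];co=np.linalg.lstsq(A,P[w][:,2],rcond=None)[0]
print('plate plane',co,'slope',np.degrees(np.arctan(np.hypot(*co[:2]))),P[w].mean(0))
k=(P[...,2]>54)&(P[...,2]<68);k[:,:365]=0;k[:,412:]=0;k[105:]=0;k[:55]=0
print('sel top',P[k].mean(0),k.sum(),cv2.minAreaRect(P[k][:,:2].astype(np.float32)))
kb=((c.max(-1)<70)).astype(np.uint8);kb[:,:366]=0;kb[:,411:]=0;kb[105:]=0;kb[:58]=0
n,l,s,ce=cv2.connectedComponentsWithStats(kb);i=1+s[1:,4].argmax();print('blob',ce[i],s[i],ray(g,*ce[i],48))
red=(c[...,0]>180)&(c[...,1]<80);vv,uu=np.where(red);print('red',ray(g,uu.mean(),vv.mean(),40))
E
python3 m.py
```

```text
rms 0.48958865
rms 0.29948193
yaw front 18.778366 yaw right 18.77583
corner [483.58102 -60.48893] origin [533.51910356  76.89534709]
plate plane [-2.48615790e-01 -1.32951873e-01  1.98519282e+02] slope 15.744876542962473 [525.36522783  95.70665761  55.18081141]
sel top [559.11879876  -0.93498099  58.55040783] 512 ((559.6685180664062, -1.0332202911376953), (36.832427978515625, 12.660055160522461), 65.24571990966797)
blob [388.18290441  82.69852941] [ 369   62   38   40 1088] [558.73917857  -1.69704228  48.        ]
red [565.71058781  28.04507113  40.        ]
```

move_arm:
  targets:
    - [0,[-3,-9,28],-1]
    - [0,[-3,-9,28],0]
    - [0,[-3,-9,28],0]
    - [0,[-2,-9,28],0]
    - [0,[-2,-10,28],0]

```text
time: 2.23
eef_pos: [416.3, 58.8, 90.1]
ee_rot: [0.987, 0.16, 0.0, 0.0]
wrist_force: [-0.4, -0.4, -0.1]
finger_gap: -0.1
finger_force: 0.0
```

```bash
cat >> h.py <<'E'
O=np.array([533.3,76.4,0]);YAW=18.78;RB=R.from_euler('z',YAW,degrees=True).as_matrix()
def where():
    s=manip.state();M=R.from_quat(s['ee_rot']).as_matrix();p=RB.T@(s['eef_pos']-O)
    print('t %.2f'%s['time'],'base',p.round(1),'toolx in base deg %.2f'%(np.degrees(np.arctan2(M[1,0],M[0,0]))-YAW),'z',M[:,2].round(3),'F base',(RB.T@s['wrist_force']).round(1),'gap %.1f'%s['finger_gap'],'j',np.round(s['joints'],2))
E
python3 - <<'E'
from h import *
import pickle
g=grab('wrist','w2.png'); pickle.dump(g,open('w2.pkl','wb')); where()
E
```

```text
t 2.28 base [-120.7   23.1   85.3] toolx in base deg -0.35 z [-0.008 -0.    -1.   ] F base [-2.7  1.7 -3.2] gap -0.1 j [ 0.14  0.1  -0.67  0.81  0.    2.96]
```

View pics/w2.png

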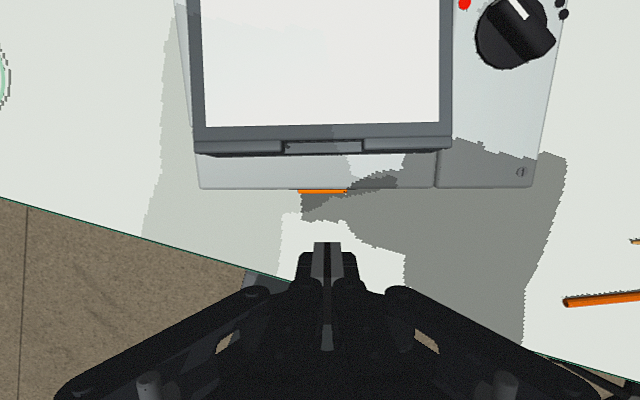

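The close view shows the apron's foot line from (197,155) to (452,150) on the front deck. The deck's front edge is at y≈188, and the closed fingers at (328,245) are centred on the board.

move_arm:
  targets:
    - [0,[0,-2,0],0]
    - [0,[0,0,0],0]
    - [0,[0,0,0],0]
    - [0,[0,0,0],0]
    - [0,[0,0,0],0]

```text
time: 2.7
eef_pos: [417.6, 61.3, 92.7]
ee_rot: [0.987, 0.16, 0.001, 0.0]
wrist_force: [-0.6, -0.3, 0.7]
finger_gap: 0.2
finger_force: 0.0
```

```bash
python3 - <<'E'
from h import *
import pickle
g=pickle.load(open('w2.pkl','rb'))
for u,v in ((197,155),(452,150),(200,188),(437,188)): print(u,v,(RB.T@(ray(g,u,v,40)-O)).round(1))
where()
E
```

```text
197 155 [-68.2 102.5  40. ]
452 150 [-66.2 -58.1  40. ]
200 188 [-89.6 103.3  40. ]
437 188 [-90.7 -51.   40. ]
t 2.70 base [-114.4   22.9   92.7] toolx in base deg -0.36 z [ 0.003  0.    -1.   ] F base [-0.6 -0.1  0.7] gap 0.2 j [ 0.15  0.09 -0.66  0.81 -0.    2.97]
```

move_arm:
  targets:
    - [0,[0,-2,15],0]
    - [0,[0,0,15],0]
    - [0,[0,0,12],0]
    - [0,[0,0,4],0]
    - [0,[0,0,0],0]

```text
time: 3.12
eef_pos: [415.1, 63.2, 45.1]
ee_rot: [0.987, 0.16, -0.0, 0.0]
wrist_force: [0.2, -1.3, 0.3]
finger_gap: 0.1
finger_force: 0.0
```

move_arm:
  targets:
    - [0,[5,0,0],0]
    - [0,[5,0,0],0]
    - [0,[4,0,0],0]
    - [0,[4,0,0],0]
    - [0,[2,0,0],0]

```text
time: 3.53
eef_pos: [435.7, 70.1, 45.8]
ee_rot: [0.987, 0.161, 0.001, -0.0]
wrist_force: [0.2, 0.8, 0.6]
finger_gap: -0.1
finger_force: 0.0
```

move_arm:
  targets:
    - [0,[3,0,0],0]
    - [0,[3,0,0],0]
    - [0,[3,0,0],0]
    - [0,[3,0,0],0]
    - [0,[3,0,0],0]

```text
time: 3.95
eef_pos: [448.8, 74.6, 45.3]
ee_rot: [0.987, 0.16, -0.0, -0.0]
wrist_force: [1.1, -0.2, 0.2]
finger_gap: -0.4
finger_force: 0.0
```

```bash
python3 -c "
from h import *
where()"
```

```text
t 3.95 base [-80.5  25.5  45.3] toolx in base deg -0.32 z [-0.  0. -1.] F base [ 1.  -0.6  0.2] gap -0.4 j [ 0.16  0.21 -0.65  0.71  0.    2.98]
```

move_arm:
  targets:
    - [0,[2,0,0],0]
    - [0,[2,0,0],0]
    - [0,[2,0,0],0]
    - [0,[2,0,0],0]
    - [0,[2,0,0],0]

```text
time: 4.37
eef_pos: [457.8, 77.6, 45.2]
ee_rot: [0.987, 0.16, -0.0, 0.0]
wrist_force: [-2.2, -0.4, 0.7]
finger_gap: -0.0
finger_force: 1.4
```

move_arm:
  targets:
    - [0,[2,0,0],0]
    - [0,[2,0,0],0]
    - [0,[1,0,0],0]
    - [0,[1,0,0],0]
    - [0,[1,0,0],0]

```text
time: 4.78
eef_pos: [464.9, 79.9, 45.3]
ee_rot: [0.987, 0.16, 0.0, -0.0]
wrist_force: [-0.5, -0.4, -1.2]
finger_gap: -0.3
finger_force: 0.5
```

```bash
python3 - <<'E'
from h import *
import pickle
g=grab('wrist','w3.png'); pickle.dump(g,open('w3.pkl','wb')); where()
E
```

```text
t 4.83 base [-63.4  25.3  45.3] toolx in base deg -0.32 z [ 0.  0. -1.] F base [-1.1  0.  -0.6] gap 0.1 j [ 0.17  0.24 -0.61  0.72  0.    2.99]
```

View pics/w3.png

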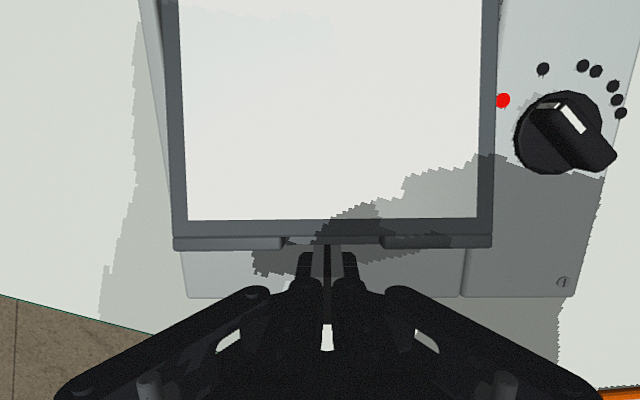

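The view shows the fingers against the apron inside the notch (328,248), and the board has started sliding. I'll push on gently.

move_arm:
  targets:
    - [0,[1,0,0],0]
    - [0,[1,0,0],0]
    - [0,[1,0,0],0]
    - [0,[1,0,0],0]
    - [0,[0,0,0],0]

```text
time: 5.25
eef_pos: [468.6, 81.2, 45.3]
ee_rot: [0.987, 0.16, -0.0, -0.0]
wrist_force: [-1.8, 0.1, 0.4]
finger_gap: 0.1
finger_force: 0.4
```

move_arm:
  targets:
    - [0,[1,0,0],0]
    - [0,[1,0,0],0]
    - [0,[1,0,0],0]
    - [0,[1,0,0],0]
    - [0,[0,0,0],0]

```text
time: 5.67
eef_pos: [469.0, 81.6, 44.5]
ee_rot: [0.987, 0.16, -0.003, 0.0]
wrist_force: [-9.5, -2.6, 6.0]
finger_gap: 0.2
finger_force: 5.4
```

```bash
python3 -c "
from h import *
where()"
```

```text
t 5.67 base [-59.3  25.6  44.5] toolx in base deg -0.32 z [-0.006 -0.002 -1.   ] F base [-9.8  0.6  6. ] gap 0.2 j [ 0.17  0.25 -0.6   0.73 -0.    2.99]
```

move_arm:
  targets:
    - [0,[1,0,0],0]
    - [0,[1,0,0],0]
    - [0,[1,0,0],0]
    - [0,[0,0,0],0]
    - [0,[0,0,0],0]

```text
time: 6.08
eef_pos: [469.0, 81.7, 43.8]
ee_rot: [0.987, 0.16, -0.005, 0.001]
wrist_force: [-14.4, -4.6, 8.5]
finger_gap: -0.1
finger_force: 8.4
```

```bash
python3 - <<'E'
from h import *
import pickle
where()
g=grab('wrist','w4.png'); pickle.dump(g,open('w4.pkl','wb'))
g=grab('top','t4.png'); pickle.dump(g,open('t4.pkl','wb'))
g=grab('scene'); pickle.dump(g,open('s4.pkl','wb'))
E
```

```text
t 6.08 base [-59.2  25.7  43.8] toolx in base deg -0.33 z [-0.011 -0.003 -1.   ] F base [-15.1   0.3   8.5] gap -0.1 j [ 0.17  0.26 -0.59  0.73 -0.    2.99]
```

View pics/w4.png

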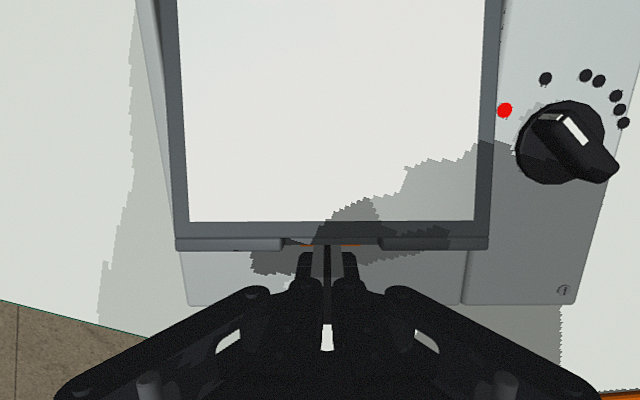

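The orange catch now shows in the notch (345,245). The push stalled at 15 N with the apron's face at base x≈-49, so the tongue is home. Next I'll back off, rise, go over the near edge and press.

move_arm:
  targets:
    - [0,[-6,0,0],0]
    - [0,[-6,0,0],0]
    - [0,[0,0,-15],0]
    - [0,[0,0,-15],0]
    - [0,[0,0,-15],0]

```text
time: 6.65
eef_pos: [464.4, 79.7, 91.2]
ee_rot: [0.987, 0.16, 0.001, -0.0]
wrist_force: [0.9, -0.3, -0.4]
finger_gap: -0.0
finger_force: 0.0
```

move_arm:
  targets:
    - [0,[9,0,0],0]
    - [0,[9,0,0],0]
    - [0,[9,0,0],0]
    - [0,[7,0,0],0]
    - [0,[0,0,0],0]

```text
time: 7.07
eef_pos: [497.7, 90.9, 89.6]
ee_rot: [0.987, 0.161, 0.0, -0.0]
wrist_force: [0.5, -0.2, -0.0]
finger_gap: -0.1
finger_force: 0.0
```

```bash
python3 - <<'E'
from h import *
import pickle
where()
g=grab('wrist','w5.png'); pickle.dump(g,open('w5.pkl','wb'))
P=cloud(g);c=g['pixels']
B=(P-O)@RB
m=(abs(B[...,1]-25)<35)&(B[...,0]>-30)&(B[...,0]<75)&(B[...,2]>25)&(B[...,2]<75)&(c.min(-1)>150)
A=np.c_[B[m][:,:2],np.ones(m.sum())];print('plate',np.linalg.lstsq(A,B[m][:,2],rcond=None)[0],m.sum())
E
```

```text
t 7.07 base [-29.1  25.2  89.6] toolx in base deg -0.30 z [ 0.  0. -1.] F base [ 0.4 -0.3 -0. ] gap -0.1 j [ 0.18  0.24 -0.48  0.84  0.    3.  ]
plate [-1.90071543e-01 -7.76838832e-04  5.47967240e+01] 15990
```

move_arm:
  targets:
    - [0,[0,0,10],0]
    - [0,[0,0,10],0]
    - [0,[0,0,6],0]
    - [0,[0,0,3],0]
    - [0,[0,0,3],0]

```text
time: 7.53
eef_pos: [493.8, 89.8, 57.4]
ee_rot: [0.987, 0.16, -0.002, 0.0]
wrist_force: [-6.8, -1.1, 11.1]
finger_gap: 0.1
finger_force: 5.3
```

move_arm:
  targets:
    - [0,[0,0,3],0]
    - [0,[0,0,3],0]
    - [0,[0,0,3],0]
    - [0,[0,0,3],0]
    - [0,[0,0,2],0]

```text
time: 7.95
eef_pos: [495.7, 90.2, 43.7]
ee_rot: [0.987, 0.16, -0.0, 0.0]
wrist_force: [-0.0, -0.6, 1.1]
finger_gap: 0.1
finger_force: 0.6
```

```bash
python3 -c "
from h import *
where()"
```

```text
t 7.95 base [-31.1  25.2  43.7] toolx in base deg -0.32 z [-0.001 -0.    -1.   ] F base [-0.2 -0.6  1.1] gap 0.1 j [ 0.18  0.29 -0.54  0.74 -0.    3.  ]
```

move_arm:
  targets:
    - [0,[0,0,2],0]
    - [0,[0,0,2],0]
    - [0,[0,0,2],0]
    - [0,[0,0,1],0]
    - [0,[0,0,1],0]

```text
time: 8.37
eef_pos: [496.2, 90.3, 39.8]
ee_rot: [0.987, 0.16, 0.001, 0.0]
wrist_force: [-17.1, -3.9, 54.2]
finger_gap: 0.1
finger_force: 26.7
```

```bash
python3 -c "
from h import *
where()"
```

```text
t 8.37 base [-30.6  25.1  39.8] toolx in base deg -0.32 z [ 0.001  0.    -1.   ] F base [-17.4   1.8  54.2] gap 0.1 j [ 0.18  0.3  -0.54  0.73 -0.    3.  ]
```

move_arm:
  targets:
    - [0,[0,0,-8],0]
    - [0,[0,0,-15],0]
    - [0,[0,0,-25],0]
    - [0,[0,0,-30],0]
    - [0,[0,0,-30],0]

```text
time: 8.78
eef_pos: [495.6, 90.3, 145.1]
ee_rot: [0.987, 0.16, -0.0, -0.0]
wrist_force: [0.6, 0.6, 0.1]
finger_gap: -0.0
finger_force: 0.0
```

move_arm:
  targets:
    - [0,[-10,0,-10],0]
    - [0,[-10,0,0],0]
    - [0,[-10,0,0],0]
    - [0,[-10,0,0],0]
    - [0,[0,0,0],0]

```text
time: 9.2
eef_pos: [454.5, 76.8, 152.6]
ee_rot: [0.987, 0.16, -0.002, 0.0]
wrist_force: [-0.2, 0.6, -0.6]
finger_gap: -0.4
finger_force: 0.0
```

```bash
python3 - <<'E'
from h import *
import pickle
where()
g=grab('wrist','w6.png'); pickle.dump(g,open('w6.pkl','wb'))
P=cloud(g);c=g['pixels']
B=(P-O)@RB
m=(abs(B[...,1]-25)<45)&(B[...,0]>-30)&(B[...,0]<60)&(B[...,2]>25)&(B[...,2]<75)&(c.min(-1)>150)
A=np.c_[B[m][:,:2],np.ones(m.sum())];print('plate',np.linalg.lstsq(A,B[m][:,2],rcond=None)[0],m.sum())
f=lambda m:print(np.median(B[m],0).round(1),m.sum())
f((B[...,0]<-60)&(B[...,0]>-85)&(B[...,1]>40)&(B[...,1]<80)&(B[...,2]>30)&(B[...,2]<60))
hsv=cv2.cvtColor(c,cv2.COLOR_RGB2HSV)
f((abs(B[...,1]-25)<30)&(B[...,0]<-20)&(B[...,0]>-58)&(hsv[...,0]>5)&(hsv[...,0]<22)&(hsv[...,1]>150)&(hsv[...,2]>120))
k=(B[...,2]>54)&(B[...,2]<68)&(abs(B[...,0])<30)&(abs(B[...,1]+81.5)<30)
print('sel',cv2.minAreaRect(B[k][:,:2].astype(np.float32)),k.sum())
E
```

```text
t 9.20 base [-74.4  25.7 152.6] toolx in base deg -0.34 z [-0.004 -0.001 -1.   ] F base [ 0.   0.6 -0.6] gap -0.4 j [ 0.17  0.11 -0.49  0.98 -0.    2.99]
plate [ 9.04145295e-04 -9.75088342e-04  3.91815989e+01] 13817
[-72.3  60.   38.7] 1227
[-49.2  23.8  35.7] 404
sel ((-0.10323143005371094, -81.67024230957031), (36.9781608581543, 12.2691650390625), 47.810672760009766) 846
```

View pics/w6.png

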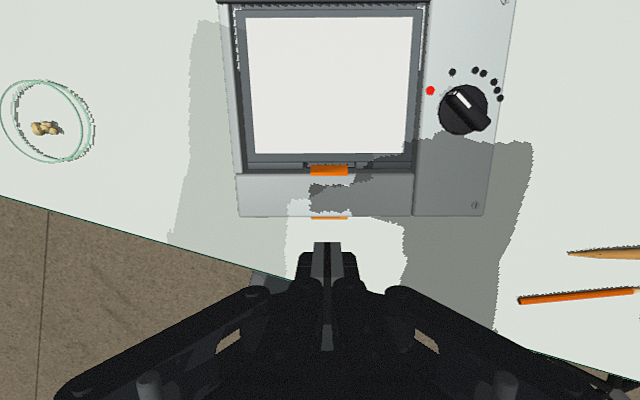

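Pressed: the plate is level and flush with the deck, and the orange catch is out over the notch at (329,170). The selector is at (464,108), with its bar at 47.8° in the base frame. To stay inside the wrist's range I'll grip it a half turn round.

move_arm:
  targets:
    - [0.45,[19,27,0],0]
    - [0.45,[19,27,0],0]
    - [0.45,[19,27,0],0]
    - [0.45,[18,26,0],0]
    - [0.45,[0,0,0],-7]

```text
time: 9.67
eef_pos: [567.6, -3.1, 153.2]
ee_rot: [0.976, 0.219, 0.001, 0.001]
wrist_force: [0.1, 0.6, 0.1]
finger_gap: 38.7
finger_force: 0.0
```

move_arm:
  targets:
    - [0.45,[0,0,0],-7]
    - [0.45,[0,0,0],-7]
    - [0.45,[0,0,0],-7]
    - [0.45,[0,0,0],-7]
    - [0.45,[0,0,0],-7]

```text
time: 10.08
eef_pos: [562.9, -0.1, 153.0]
ee_rot: [0.863, 0.506, -0.001, -0.0]
wrist_force: [0.2, 0.1, 0.4]
finger_gap: 38.4
finger_force: 0.0
```

move_arm:
  targets:
    - [0.45,[0,0,0],-7]
    - [0.45,[0,0,0],-7]
    - [0.45,[0,0,0],-7]
    - [0.45,[0,0,0],-7]
    - [0.45,[0,0,0],-7]

```text
time: 10.5
eef_pos: [562.9, -0.0, 153.1]
ee_rot: [0.67, 0.742, -0.0, -0.001]
wrist_force: [0.6, 0.1, 0.1]
finger_gap: 38.5
finger_force: 0.0
```

move_arm:
  targets:
    - [0.45,[0,0,0],-7]
    - [0.45,[0,0,0],-7]
    - [0.45,[0,0,0],-7]
    - [0.45,[0,0,0],-7]
    - [0.45,[0,0,0],-7]

```text
time: 10.92
eef_pos: [562.9, -0.1, 153.1]
ee_rot: [0.416, 0.909, -0.0, -0.001]
wrist_force: [-0.5, -0.1, 0.4]
finger_gap: 38.4
finger_force: 0.0
```

move_arm:
  targets:
    - [0.45,[0,0,0],-7]
    - [0.45,[0,0,0],-7]
    - [0.45,[0,0,0],-7]
    - [0.45,[0,0,0],-7]
    - [0.45,[0,0,0],-7]

```text
time: 11.33
eef_pos: [562.9, -0.0, 153.1]
ee_rot: [0.124, 0.992, -0.0, -0.001]
wrist_force: [-0.5, 0.7, -1.1]
finger_gap: 38.3
finger_force: 0.0
```

move_arm:
  targets:
    - [0.45,[0,0,0],-7]
    - [0.45,[0,0,0],-7]
    - [0.45,[0,0,0],-7]
    - [0.45,[0,0,0],-7]
    - [0.45,[0,0,0],-7]

```text
time: 11.75
eef_pos: [562.9, -0.0, 153.1]
ee_rot: [-0.181, 0.984, 0.0, -0.001]
wrist_force: [-0.4, -0.1, 0.1]
finger_gap: 38.0
finger_force: 0.0
```

move_arm:
  targets:
    - [0.45,[0,0,0],-7]
    - [0.45,[0,0,0],-7]
    - [0.45,[0,0,0],-7]
    - [0.45,[0,0,0],-7]
    - [0.45,[0,0,0],-7]

```text
time: 12.17
eef_pos: [562.9, -0.0, 153.1]
ee_rot: [-0.468, 0.884, 0.0, -0.001]
wrist_force: [0.6, -0.6, 0.5]
finger_gap: 38.5
finger_force: 0.0
```

move_arm:
  targets:
    - [0.45,[0,0,0],-7]
    - [0.45,[0,0,0],-4]
    - [0.45,[0,0,0],0]
    - [0.45,[0,0,0],0]
    - [0.45,[0,0,0],0]

```text
time: 12.58
eef_pos: [563.0, -0.1, 153.7]
ee_rot: [-0.547, 0.837, 0.0, -0.0]
wrist_force: [-0.5, -0.5, 0.0]
finger_gap: 38.2
finger_force: 0.0
```

```bash
python3 - <<'E'
from h import *
where()
g=grab('wrist');P=cloud(g);B=(P-O)@RB
k=(B[...,2]>54)&(B[...,2]<68)&(abs(B[...,0])<25)&(abs(B[...,1]+81.5)<25)
print('sel',cv2.minAreaRect(B[k][:,:2].astype(np.float32)),k.sum())
E
```

```text
t 12.58 base [  3.5 -82.  153.7] toolx in base deg -132.43 z [-0.001  0.    -1.   ] F base [-0.6 -0.3  0. ] gap 38.2 j [-0.    0.29 -0.26  1.02  0.   -1.16]
sel ((0.0923004150390625, -82.54794311523438), (37.683258056640625, 11.735445976257324), 47.41863250732422) 646
```

move_arm:
  targets:
    - [0.45,[2.4,2.6,25],0]
    - [0.45,[0,0,25],0]
    - [0.45,[0,0,25],0]
    - [0.45,[0,0,20],0]
    - [0.45,[0,0,10],0]

```text
time: 13.05
eef_pos: [557.9, -1.3, 46.6]
ee_rot: [-0.548, 0.837, 0.001, -0.001]
wrist_force: [-0.6, -0.0, -0.5]
finger_gap: 38.5
finger_force: 0.0
```

move_arm:
  targets:
    - [0.45,[0,0,0],0]
    - [0,[0,0,0],0]
    - [0,[0,0,0],0]
    - [0,[0,0,0],0]
    - [0,[0,0,0],0]

```text
time: 13.47
eef_pos: [559.5, -0.6, 50.8]
ee_rot: [-0.548, 0.836, 0.001, 0.0]
wrist_force: [-5.7, 2.3, 5.4]
finger_gap: 10.1
finger_force: 59.9
```

```bash
python3 -c "
from h import *
where()"
```

```text
t 13.47 base [  0.  -81.4  50.8] toolx in base deg -132.31 z [ 0.     0.001 -1.   ] F base [-4.6  4.   5.4] gap 10.1 j [-0.    0.38 -0.4   0.8   0.   -1.16]
```

move_arm:
  targets:
    - [0,[0,0,0],6]
    - [0,[0,0,0],6]
    - [0,[0,0,0],6]
    - [0,[0,0,0],6]
    - [0,[0,0,0],6]

```text
time: 13.88
eef_pos: [560.2, -1.2, 50.8]
ee_rot: [-0.31, 0.951, -0.0, 0.001]
wrist_force: [-2.4, 1.1, 2.8]
finger_gap: 10.4
finger_force: 59.6
```

move_arm:
  targets:
    - [0,[0,0,0],6]
    - [0,[0,0,0],6]
    - [0,[0,0,0],6]
    - [0,[0,0,0],6]
    - [0,[0,0,0],6]

```text
time: 14.3
eef_pos: [560.5, -1.9, 50.8]
ee_rot: [-0.054, 0.999, -0.001, 0.001]
wrist_force: [-2.4, -3.1, 2.3]
finger_gap: 10.0
finger_force: 59.5
```

move_arm:
  targets:
    - [0,[0,0,0],4]
    - [0,[0,0,0],3.5]
    - [0,[0,0,0],0]
    - [0,[0,0,0],0]
    - [0,[0,0,0],0]

```text
time: 14.72
eef_pos: [560.5, -2.1, 50.8]
ee_rot: [0.008, 1.0, -0.001, 0.001]
wrist_force: [-2.9, -3.6, 6.8]
finger_gap: 10.1
finger_force: 60.1
```

```bash
python3 -c "
from h import *
where()
print(manip.state()['moment'])"
```

```text
t 14.72 base [  0.5 -83.1  50.8] toolx in base deg 160.27 z [ 0.002 -0.002 -1.   ] F base [-3.9 -2.4  6.8] gap 10.1 j [-0.    0.38 -0.4   0.79 -0.    0.01]
[-0.79487875  0.71554356 -0.04441568]
```

Tool x is now at 160° in the base frame, which puts the bar at -20°, the two-dot mark. I'll release, rise and check.

move_arm:
  targets:
    - [0.45,[0,0,0],0]
    - [0.45,[0,0,0],0]
    - [0.45,[0,0,0],0]
    - [0.45,[0,0,0],0]
    - [0.45,[0,0,0],0]

```text
time: 15.13
eef_pos: [559.9, -1.0, 49.3]
ee_rot: [0.009, 1.0, 0.0, 0.0]
wrist_force: [-0.3, -0.2, -0.0]
finger_gap: 38.7
finger_force: 0.0
```

move_arm:
  targets:
    - [0.45,[0,0,-10],0]
    - [0.45,[0,0,-20],0]
    - [0.45,[0,0,-30],0]
    - [0.45,[0,0,-30],0]
    - [0.45,[0,0,-30],0]

```text
time: 15.55
eef_pos: [559.5, -1.2, 171.2]
ee_rot: [0.009, 1.0, 0.0, -0.0]
wrist_force: [1.0, -0.7, 0.9]
finger_gap: 38.2
finger_force: 0.0
```

move_arm:
  targets:
    - [0.45,[30,0,0],0]
    - [0.45,[30,0,0],0]
    - [0.45,[0,0,0],0]
    - [0.45,[0,0,0],0]
    - [0.45,[0,0,0],0]

```text
time: 15.97
eef_pos: [500.4, -0.1, 170.1]
ee_rot: [0.009, 1.0, 0.0, 0.001]
wrist_force: [0.9, 0.7, -0.3]
finger_gap: 38.5
finger_force: 0.0
```

```bash
python3 - <<'E'
from h import *
where()
g=grab('wrist','w7.png');P=cloud(g);B=(P-O)@RB;c=g['pixels']
k=(B[...,2]>54)&(B[...,2]<68)&(abs(B[...,0])<25)&(abs(B[...,1]+81.5)<25)
print('sel',cv2.minAreaRect(B[k][:,:2].astype(np.float32)),k.sum())
m=(abs(B[...,1]-25)<45)&(B[...,0]>-30)&(B[...,0]<60)&(B[...,2]>25)&(B[...,2]<75)&(c.min(-1)>150)
A=np.c_[B[m][:,:2],np.ones(m.sum())];print('plate',np.linalg.lstsq(A,B[m][:,2],rcond=None)[0],m.sum())
g=grab('top')
a=cv2.resize(g['pixels'][130:250,215:440,::-1].copy(),None,fx=3,fy=3,interpolation=cv2.INTER_CUBIC);cv2.imwrite('pics/t7.png',a)
E
```

```text
t 15.97 base [-55.8 -61.9 170.1] toolx in base deg 160.19 z [ 0.002  0.    -1.   ] F base [ 1.1  0.3 -0.3] gap 38.5 j [-0.    0.16 -0.39  1.02  0.    0.02]
sel ((-0.7467060089111328, -83.13512420654297), (11.186334609985352, 36.653995513916016), 70.3923568725586) 455
plate [ 8.11352648e-04 -7.31522927e-04  3.92407159e+01] 8011
```

View pics/w7.png

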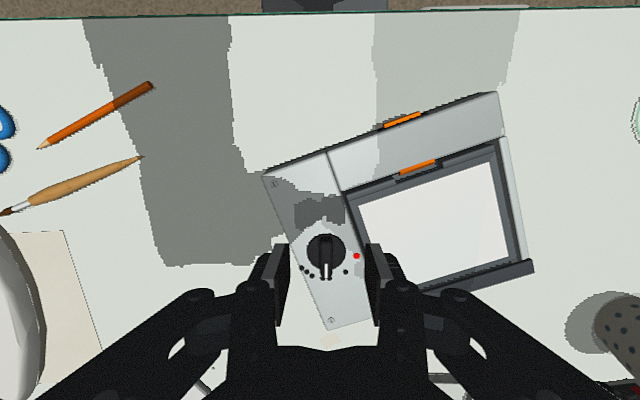

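The picture shows the selector pointer at (327,270), at -19.6° in the base frame, which is the two-dot position. The catch is over the seated board at (417,167), and nothing else has been disturbed.

```bash
python3 -c "
from bench import manip
print(manip.finish_job())"
```

```text
the job is handed in; nothing more can be done
None
```

I pushed the board home and pressed it flat under the catch, then turned the selector to two dots. The job was handed in about 16 s into the 58 s limit; the fingertip press peaked at 54 N, above the 20 N you expected.

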